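# Count to the third gap of the seed rack and push the canister in

## Task

Count along the wooden seed rack from its red end: with the fingers closed, run a fingertip along the top rail so that it touches the rail above the first, then the second, then the third gap (count every gap, also those with a canister in them), and go no further along the rail. Then slide the yellow seed canister over the bench with the fingers and push it into that third gap, upright and fully home against the rack's back board. Only push it, never lift or tip it, put it in no other gap, leave everything else where it stands, and finish clear of everything.

Things in the scene. Friction and masses are not known exactly. Their poses are not given: they have to be found in the camera images.
- rack: fixed wooden rack, six gaps in a row along its y, open to -x and upwards. Origin at bench height, mid of the line through the divider fronts; +x leads into the gaps. Gap centres y = +150, +90, +30, -30, -90, -150 mm; gaps 54 mm wide, 44 mm deep (to the back board), bench as floor; dividers 6 mm thick, 45 mm high, rounded in front. Top rail x = 34 to 52 mm, 75 mm high, runs along the whole back
- rail1: light piece of the rack's top rail above gap 1 (gaps numbered 1 to 6 from the rack's +y end, whichever end is red), 18 mm in x, 44 mm in y; origin at the centre of its top face, 75 mm above the bench, at x = 43 mm of the rack, axes as the rack; 16 mm long dark pieces, level with it, lie above the dividers
- rail2: light piece of the rack's top rail above gap 2 (gaps numbered 1 to 6 from the rack's +y end, whichever end is red), 18 mm in x, 44 mm in y; origin at the centre of its top face, 75 mm above the bench, at x = 43 mm of the rack, axes as the rack; 16 mm long dark pieces, level with it, lie above the dividers
- rail3: light piece of the rack's top rail above gap 3 (gaps numbered 1 to 6 from the rack's +y end, whichever end is red), 18 mm in x, 44 mm in y; origin at the centre of its top face, 75 mm above the bench, at x = 43 mm of the rack, axes as the rack; 16 mm long dark pieces, level with it, lie above the dividers
- rail4: light piece of the rack's top rail above gap 4 (gaps numbered 1 to 6 from the rack's +y end, whichever end is red), 18 mm in x, 44 mm in y; origin at the centre of its top face, 75 mm above the bench, at x = 43 mm of the rack, axes as the rack; 16 mm long dark pieces, level with it, lie above the dividers
- rail5: light piece of the rack's top rail above gap 5 (gaps numbered 1 to 6 from the rack's +y end, whichever end is red), 18 mm in x, 44 mm in y; origin at the centre of its top face, 75 mm above the bench, at x = 43 mm of the rack, axes as the rack; 16 mm long dark pieces, level with it, lie above the dividers
- rail6: light piece of the rack's top rail above gap 6 (gaps numbered 1 to 6 from the rack's +y end, whichever end is red), 18 mm in x, 44 mm in y; origin at the centre of its top face, 75 mm above the bench, at x = 43 mm of the rack, axes as the rack; 16 mm long dark pieces, level with it, lie above the dividers
- red_end: red painted board closing the end of the rack from which to count, 56 x 16 x 60 mm high; origin at the centre of its underside, at y = +191 or -191 mm of the rack (a white board of the same size closes the other end)
- yellow_canister: loose yellow upright round canister with a black seam under its lid, diameter 44 mm, height 55 mm, 0.10 to 0.21 kg, origin at the centre of its underside, standing on the bench in front of the rack. It slides upright when pushed below about 35 mm height (1 to 2 N). Fully home its centre lies at x = 22 mm of the rack, its near side level with the divider fronts
- green_canister: loose green canister of the same size standing in a gap, second from one end of the rack; bystander; origin under its centre
- blue_canister: loose blue canister of the same size standing in the gap second from the other end; bystander; origin under its centre
- sprinkling_can: blue plastic sprinkling can, 136 mm across, 195 mm high, with a spout along its +x; bystander; origin under its centre
- bulb_planter: stainless bulb planter standing on its tube, 68 mm across, 225 mm high; bystander; origin under its centre
- nursery_pot_a: black nursery pot, 100 mm across, 90 mm high; bystander; origin under its centre
- nursery_pot_b: black nursery pot, 120 mm across, 110 mm high; bystander; origin under its centre
- trowel: red handled trowel lying flat, 310 mm long along its x axis, 28 mm high, blade to +x; bystander; origin at bench height near where handle and blade join
Things that resemble listed ones, but are neither listed nor needed, are in the scene too. Of the things shaped like the yellow_canister, the yellow one is meant.

How it is judged:
By the outcome, as a careful person would: the job done as asked, in the order asked, and still so for the second after the job is handed in, with the robot touching nothing.
It also fails if it takes over 64 s, if anything falls off the work surface, if the arm or the gripper's body presses on something with over 40 N, if the wrist force passes 120 N, or if a joint passes its speed limit or range.

## Robot

A 7-joint arm with a two-finger parallel gripper is mounted at the origin on the work surface. World frame = base frame: x ahead of the robot, y to its left, z up, the work surface at z = 0. Lengths are in m, angles in rad, forces in N, time in s.
With the tool pointing down it reaches from about 0.35 to 0.9 m from the base axis. Payload 7.2 kg.
Tool frame: the origin (TCP) lies at the very end of the fingers, on their centre line; the grasp point (between the pads) lies 19 mm behind it; z points along the fingers, y is the line along which they close (so a half turn about z gives the same grasp; the last joint's range is limited). The gripper opens to 85 mm and grips with 20 to 120 N. Pads are 22 mm wide; open, the fingers measure 114 mm over their backs; the gripper's body (76 mm by 85 mm) begins 54 mm behind the grasp point. The pads swing forward as they close: fully open they stand 13 mm farther back than shut.
Start: joints at [-1.239, 0.411, -0.013, 1.596, 0.006, 1.134, -0.082], TCP at [0.243, 0.576, 0.231] pointing down, gripper open.
Joint ranges: [-2.95, 2.95], [-0.29, 1.99], [-1.47, 1.44], [0.14, 2.54], [-1.03, 4.17], [0.13, 1.85], [-2.86, 2.86]. Speed limits (rad/s): [2.39, 2.39, 3.01, 3.01, 3.14, 3.14, 3.14].

## Interface

Orientations are given as [roll, pitch, yaw] about the fixed x, y, z axes, in that order (R = Rz(yaw) Ry(pitch) Rx(roll)).
In Python, from plant import sensors, eyes, order gives the robot as it stands. The module is installed in compiled form; this text tells all that it offers.
- The arm moves only by the tool play_rows, never from a script. Its argument "steps" is a list that holds one entry, the list of rows, each a list of 5 numbers: the shift along the tool's x, y, z in units of 0.04 m (1.0 is 0.04 m), then the turn about the tool's z in units of 5 degrees (1.0 is 5 degrees), then the finger opening in mm, from 0 to 85.4. A call has 1 to 8 rows; each row shifts and turns the commanded pose from where the row before left it, along the tool's axes as they then stand; what a row does not reach is not made up. A row lasts 1/12 s, in which the tool goes at most 41.7 mm and 7.16 degrees, less where a joint would pass 70% of its speed; a pose out of reach is approached as far as the arm can. A call with a number of a shift or a turn outside -1 to 1 is refused whole. A call with a gripper value outside its range is refused whole. The fingers move at their own pace and stop on an object; the grip force is fixed at half the most. Time passes only in rows, so rows that do not move let the fingers close. It gives the time, the measured TCP pose, the force, the opening and the grip force at its end, in the units of the state.
- sensors.read_state(): the state, without advancing time (a new reading comes with each control period).
- eyes.grab_frame(name): name is "side" or "top" or "wrist"; returns a dict with "pixels" (420x560x3 uint8, red, green, blue), "fx", "fy", "cx", "cy" (pixels), "dist" ([k1, k2, p1, p2, k3] as OpenCV has them; the pictures are not rectified), "extrinsics" (4x4, takes a point from world to camera coordinates). Camera axes: x right, y up, looking along -z (the intrinsics and any distortion apply to the point x, -y, -z); pixel columns grow to the right and rows downward; lengths in m; the calibration is good to about 2 mm. A picture is of the moment at which its call begins. There is no depth.
- order.hand_in(): hands the job in; it is judged then, once.
The state is a dict: "time_s": time; "q": joint angles; "qvel": joint speeds; "joint_torque": joint torques, N m; "eef_pos": TCP position; "eef_rot": TCP orientation; "force": force on the tool from outside, world axes, zero at the start; "wrist_torque": the same for the moment, N m; "width": finger opening in m; "grip_force": force on a finger pad.
Only numpy, scipy, OpenCV 4.12 (cv2) and the standard library are available. Lean on these libraries where they do the work, as an engineer would, in place of code of your own. Each camera call takes 0.05 s, during which the arm holds its last target. There are 200 camera calls.

## Working session

There is one attempt and no reset: what is moved stays moved. The work goes in short steps, Python scripts to look and compute and a tool call to move; the robot and the scene stay as the last step left them, time stands still between calls to the robot, and variables do not carry over. Pictures are saved under pics/ and viewed, at most 10 in all, crops included, and the job is handed in when it is done.

Besides the shell and the picture viewer there is one more tool, called in YAML: its name, and indented under it one key for each argument. play_rows: Moves the arm, as the interface text tells. Shifts and turns lie within -1 to 1; 1 stands for 0.04 m of shift or 5 degrees of turn. Its arguments: {"type":"object","properties":{"steps":{"type":"array"}},"required":["steps"]}

```bash
mkdir -p pics
cat > h.py <<'E'
import numpy as np, cv2
from plant import sensors, eyes, order
def grab(name,fn):
    f=eyes.grab_frame(name); cv2.imwrite('pics/'+fn,f['pixels'][:,:,::-1]); np.save('pics/'+fn[:-4]+'.npy',f,allow_pickle=True); return f
def load(fn): return np.load('pics/'+fn+'.npy',allow_pickle=True).item()
def ray(f,u,v,z):
    K=np.array([[f['fx'],0,f['cx']],[0,f['fy'],f['cy']],[0,0,1]]);
    p=cv2.undistortPoints(np.array([[[u,v]]],float),K,np.array(f['dist'],float))[0,0]
    T=np.array(f['extrinsics']);R,t=T[:3,:3],T[:3,3]
    d=R.T@np.array([p[0],-p[1],-1]);o=-R.T@t
    return o+d*(z-o[2])/d[2]
E
python3 - <<'E'
from h import *
for n in('top','side'):
    f=grab(n,n+'0.png'); T=np.array(f['extrinsics']); print(n,f['fx'],-T[:3,:3].T@T[:3,3],f['dist'])
s=sensors.read_state(); print(s)
E
```

```text
top 491.43062782373653 [0.32344504 0.03451221 1.54707117] [-0.07347311  0.          0.          0.          0.        ]
side 467.00793651422026 [ 0.03270987 -0.61692426  1.06817738] [0.03979519 0.         0.         0.         0.        ]
{'time_s': 0.1, 'q': array([-1.23918459,  0.41187342, -0.01272013,  1.59695158,  0.00563131,
        1.13431027, -0.0822161 ]), 'qvel': array([-0.00071802, -0.00189596,  0.00142686, -0.00293055, -0.0008227 ,
       -0.00023238, -0.00037768]), 'joint_torque': array([ 2.79202744e-03, -6.01829410e+01,  6.84041083e-01, -3.00086439e+01,
        1.39889494e-02,  6.42036757e-03,  4.90440516e-05]), 'eef_pos': array([0.24314368, 0.57527981, 0.23050739]), 'eef_rot': array([-3.14009152e+00,  1.31364541e-04,  2.74180977e+00]), 'force': array([-0.35659198,  0.34738221, -0.25245993]), 'wrist_torque': array([0.045179  , 0.01115453, 0.02186228]), 'grip_force': 0.0, 'width': 0.08567857367233411}
```

View pics/top0.png

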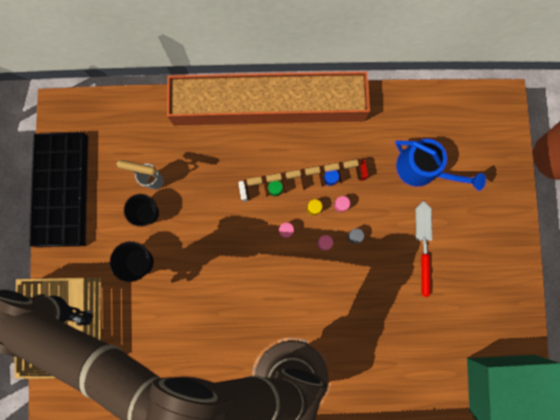

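View pics/side0.png

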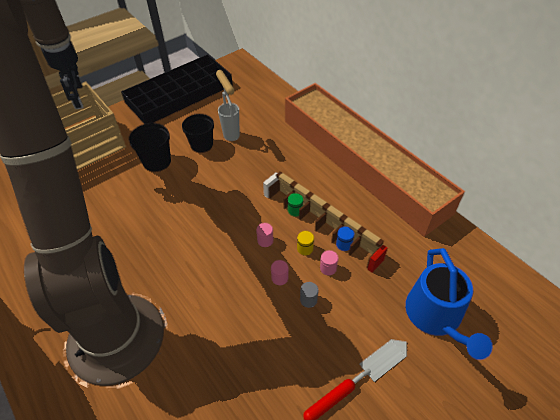

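Run:
```python
from h import *
a=load('top0')['pixels'][145:255,225:385]; b=load('side0')['pixels'][165:315,240:400]
cv2.imwrite('pics/tc.png',cv2.resize(a,None,fx=5,fy=5,interpolation=cv2.INTER_CUBIC)[:,:,::-1])
cv2.imwrite('pics/sc.png',cv2.resize(b,None,fx=4,fy=4,interpolation=cv2.INTER_CUBIC)[:,:,::-1])
```

```text
(no output)
```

View pics/tc.png

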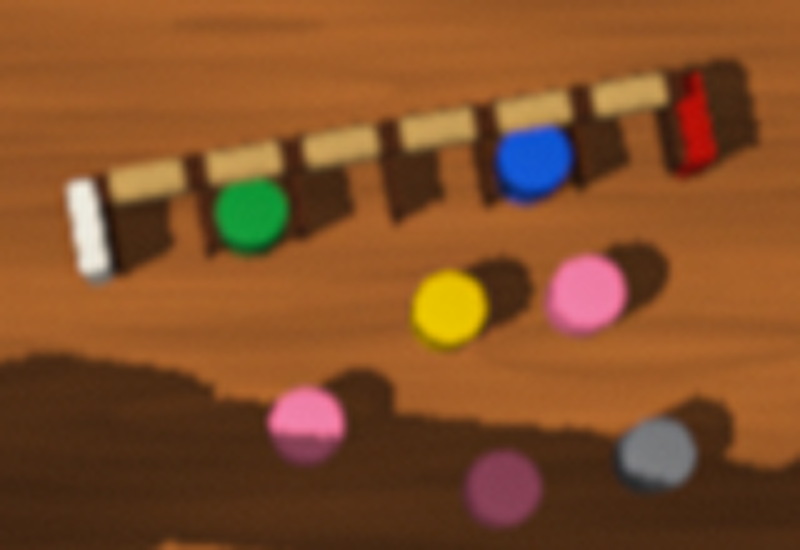

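View pics/sc.png

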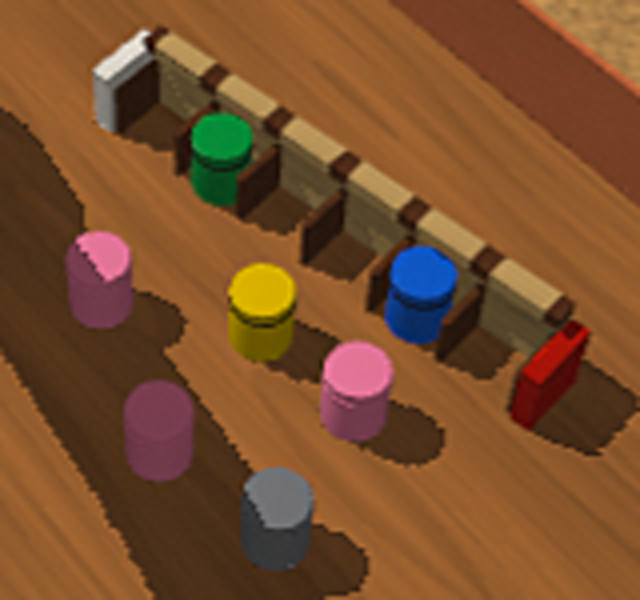

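Run:
```python
from h import *
t=load('top0');s=load('side0')
T=[(147,181),(244,160),(341,146),(438,129),(534,110),(630,94)]
S=[(185,57),(247,97),(313,144),(382,191),(452,240),(527,290)]
tp=lambda u,v,z: ray(t,225+(u+.5)/5-.5,145+(v+.5)/5-.5,z)[:2]
sp=lambda u,v,z: ray(s,240+(u+.5)/4-.5,165+(v+.5)/4-.5,z)[:2]
ys=np.array([150,90,30,-30,-90,-150])/1e3
def fit(P):
    P=np.array(P);c=P.mean(0);d=(ys@(P-c)); yaw=np.arctan2(-d[0],d[1]); return c,yaw,np.linalg.norm(d)/(ys@ys)
for P in([tp(*p,.075) for p in T],[sp(*p,.075) for p in S]):
    c,yaw,sc=fit(P); e=np.array([np.cos(yaw),np.sin(yaw)]); print(c,np.degrees(yaw),sc,'org',c-.043*e)
print('yel',tp(450,308,.055),sp(262,287,.055))
for n,a,b in(('pinkR',(588,293),(357,366)),('pinkL',(307,426),(100,258)),('pinkM',(503,488),(160,410)),('gray',(657,453),(277,497)),('blue',(536,160),(423,276)),('green',(252,214),(222,141))): print(n,tp(*a,.055),sp(*b,.055))
```

```text
[ 0.62260072 -0.04885739] 8.932257509811201 1.0014107276010797 org [ 0.5801222  -0.05553386]
[ 0.61963443 -0.05507979] 8.59210918234266 1.0070406578146789 org [ 0.57711702 -0.06150396]
yel [ 0.51882299 -0.08381031] [ 0.51951484 -0.0856008 ]
pinkR [ 0.52606112 -0.16905683] [ 0.52732016 -0.17107529]
pinkL [0.44847805 0.0057962 ] [4.49626446e-01 4.03531140e-04]
pinkM [ 0.40765243 -0.11241037] [ 0.40783367 -0.1185632 ]
gray [ 0.42653105 -0.20737822] [ 0.42573791 -0.2117213 ]
blue [ 0.60982648 -0.14020552] [ 0.6089914  -0.14517007]
green [0.58011569 0.03616118] [0.57846201 0.02865247]
```

Top view: the rack opens towards the robot and its red end is the −y end (crop 697,123), so the counting order is gap 6, gap 5 (blue), gap 4 (empty). The yellow canister is at crop (450,308), about 63 mm in front of gap 4. The pink canisters and the grey one are clear of its push path. I'll raise the tool, turn it and close the fingers.

play_rows:
  steps:
    - [[0,0,-0.25,-0.8,0],[0,0,-0.25,-0.8,0],[0,0,-0.25,-0.8,0],[0,0,-0.25,-0.8,0],[0,0,-0.25,-0.8,0],[0,0,-0.25,-0.8,0],[0,0,-0.25,-0.8,0],[0,0,-0.25,-0.8,0]]

```text
time_s: 0.77
eef_pos: [0.2432, 0.5754, 0.3113]
eef_rot: [-3.141, -0.0, -2.979]
force: [0.6, -0.7, 0.5]
width: -0.0001
grip_force: 0.0
```

play_rows:
  steps:
    - [[-0.2,-0.8,0,0,0],[-0.2,-0.8,0,0,0],[-0.2,-0.8,0,0,0],[-0.2,-0.8,0,0,0],[-0.2,-0.8,0,0,0],[-0.2,-0.8,0,0,0],[-0.2,-0.8,0,0,0],[-0.2,-0.8,0,0,0]]

```text
time_s: 1.43
eef_pos: [0.3472, 0.3312, 0.311]
eef_rot: [-3.141, -0.0, -2.983]
force: [0.2, -0.1, 0.9]
width: -0.0001
grip_force: 0.0
```

play_rows:
  steps:
    - [[-0.2,-0.8,0,0,0],[-0.2,-0.8,0,0,0],[-0.2,-0.8,0,0,0],[-0.2,-0.8,0,0,0],[-0.2,-0.8,0,0,0],[-0.2,-0.8,0,0,0],[-0.2,-0.8,0,0,0],[-0.2,-0.8,0,0,0]]

```text
time_s: 2.1
eef_pos: [0.4507, 0.0887, 0.3112]
eef_rot: [3.141, -0.0, -2.983]
force: [0.3, 0.6, 0.4]
width: 0.0001
grip_force: 0.0
```

play_rows:
  steps:
    - [[-0.2,-0.8,0,0,0],[-0.2,-0.8,0,0,0],[-0.2,-0.8,0,0,0],[-0.2,-0.8,0,0,0],[-0.2,-0.8,0,0,0],[-0.2,-0.8,0,0,0],[-0.2,-0.6,0,0,0],[0,0,0,0,0]]

```text
time_s: 2.77
eef_pos: [0.5407, -0.1196, 0.3109]
eef_rot: [-3.139, -0.001, -2.989]
force: [-1.4, -1.2, -0.1]
width: -0.0001
grip_force: 0.0
```

Run:
```python
from h import *
f=grab('wrist','w1.png'); T=np.array(f['extrinsics']); print(f['fx'],-T[:3,:3].T@T[:3,3],-T[2,:3],sensors.read_state()['q'])
cv2.imwrite('pics/w1b.png',cv2.resize(f['pixels'],None,fx=1.42,fy=1.42,interpolation=cv2.INTER_CUBIC)[:,:,::-1])
```

```text
301.0240097895182 [ 0.47267245 -0.12906069  0.45306813] [ 0.26669708  0.03798442 -0.9630316 ] [-0.24264586  0.23325929  0.45205091  1.68568769 -0.105069    1.24782395
  1.95718475]
```

View pics/w1b.png

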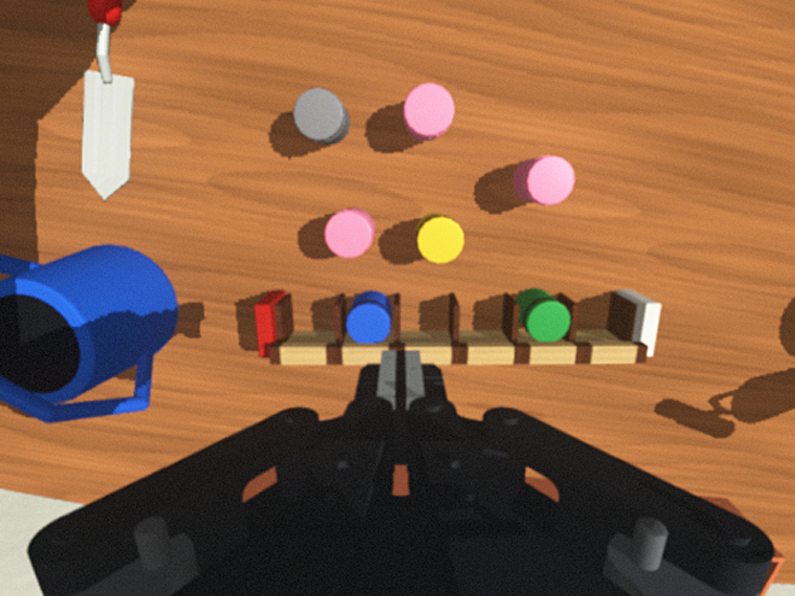

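Run:
```python
from h import *
f=load('w1')
g=lambda u,v,z: ray(f,(u+.5)/1.42-.5,(v+.5)/1.42-.5,z)[:2]
px=[(277,363),(337,363),(460,362),(519,362),(577,362),(641,361)]; y=np.array([-180,-120,0,60,120,180])/1e3
P=np.array([g(*p,.075) for p in px]);A=np.c_[y,np.ones(6)]
c,res,_,_=np.linalg.lstsq(A,P,rcond=None); yaw=np.arctan2(-c[0,0],c[0,1]);e=np.array([np.cos(yaw),np.sin(yaw)]);n=np.array([-e[1],e[0]])
o=c[1]-.052*e; print(np.linalg.norm(c[0]),np.degrees(yaw),'org',o,(P-A@c)*1e3)
Y=g(440,240,.055);pk=g(350,233,.055)
for nm,oo,yw in(('wrist',o,yaw),('mean',np.array([.5785,-.058]),np.radians(8.8))):
    E=np.array([np.cos(yw),np.sin(yw)]);N=np.array([-E[1],E[0]])
    print(nm,Y,'yel rack',(Y-oo)@E,(Y-oo)@N,'rail6,4',oo+.043*E-.15*N,oo+.043*E-.03*N,'blue,gr',*[((q-oo)@E,(q-oo)@N) for q in(g(369,318,.055),g(546,316,.055))])
print(pk)
```

```text
0.9768021864061528 9.012858805370735 org [ 0.58047386 -0.05683109] [[ 0.10857254  0.36271849]
 [ 0.13892021 -0.0715767 ]
 [-0.68194738  0.78867452]
 [-0.04031494 -0.78438399]
 [ 0.78043576 -2.61568301]
 [-0.30566618  2.32025069]]
wrist [ 0.52125398 -0.08540788] yel rack -0.06296543376034462 -0.01894680691185676 rail6,4 [ 0.64644136 -0.19824286] [ 0.62764263 -0.07972447] blue,gr (np.float64(0.01326430495725665), np.float64(-0.08699157249898025)) (np.float64(0.011934639520379136), np.float64(0.08697232034748742))
mean [ 0.52125398 -0.08540788] yel rack -0.06076516104310163 -0.018327417585723073 rail6,4 [ 0.6439417  -0.19965587] [ 0.6255834  -0.08106846] blue,gr (np.float64(0.015716843260829474), np.float64(-0.08608851414129697)) (np.float64(0.013740897490532346), np.float64(0.08786923838150425))
[ 0.52757251 -0.16918401]
```

play_rows:
  steps:
    - [[-0.33,-0.34,0.3,0,0],[-0.33,-0.34,0.6,0,0],[-0.33,-0.34,0.7,0,0],[-0.33,-0.34,0.8,0,0],[-0.33,-0.34,0.8,0,0],[-0.33,-0.34,0.8,0,0],[-0.3,-0.3,0.8,0,0],[0,0,0,0,0]]

```text
time_s: 3.48
eef_pos: [0.6425, -0.1909, 0.111]
eef_rot: [3.138, -0.01, -2.983]
force: [-1.7, -0.3, -0.0]
width: 0.0002
grip_force: 0.0
```

```bash
cat >> h.py <<'E'
def rack():
    s=sensors.read_state();yw=np.radians(8.9);E=np.array([np.cos(yw),np.sin(yw)]);N=np.array([-E[1],E[0]])
    d=s['eef_pos'][:2]-np.array([.580,-.057]); print('rack mm',(d@E*1e3).round(1),(d@N*1e3).round(1),'z',(s['eef_pos'][2]*1e3).round(1),'yaw',np.degrees(s['eef_rot'][2]).round(2)%360,'F',s['force'].round(1),'t',s['time_s'])
E
python3 -c "from h import *;rack()"
```

```text
rack mm 41.1 -141.9 z 111.0 yaw 189.11 F [-1.7 -0.3 -0. ] t 3.4833
```

play_rows:
  steps:
    - [[-0.05,-0.15,0.2,0,0],[0,0,0.2,0,0],[0,0,0.2,0,0],[0,0,0.1,0,0],[0,0,0,0,0]]

```text
time_s: 3.9
eef_pos: [0.6475, -0.1968, 0.0914]
eef_rot: [3.141, 0.0, -2.982]
force: [-0.2, 1.0, 0.3]
width: 0.0002
grip_force: 0.0
```

```bash
python3 -c "from h import *;rack()"
```

```text
rack mm 45.1 -148.5 z 91.4 yaw 189.13 F [-0.2  1.   0.3] t 3.9
```

play_rows:
  steps:
    - [[0.04,0,0.1,0,0],[0,0,0.1,0,0],[0,0,0.1,0,0],[0,0,0,0,0]]

```text
time_s: 4.23
eef_pos: [0.6458, -0.1976, 0.0786]
eef_rot: [3.141, -0.001, -2.983]
force: [0.1, -0.7, -0.3]
width: 0.0001
grip_force: 0.0
```

play_rows:
  steps:
    - [[0,0,0.03,0,0],[0,0,0.03,0,0],[0,0,0,0,0]]

```text
time_s: 4.48
eef_pos: [0.6462, -0.1979, 0.0767]
eef_rot: [3.142, -0.0, -2.983]
force: [0.7, -0.2, 0.2]
width: -0.0002
grip_force: 0.0
```

play_rows:
  steps:
    - [[0,0,0.03,0,0],[0,0,0.02,0,0],[0,0,0,0,0]]

```text
time_s: 4.73
eef_pos: [0.6464, -0.198, 0.0752]
eef_rot: [-3.142, 0.0, -2.983]
force: [0.1, 0.3, 2.3]
width: -0.0001
grip_force: 1.5
```

play_rows:
  steps:
    - [[0,0,0.02,0,0],[0,0,0,0,0]]

```text
time_s: 4.9
eef_pos: [0.6464, -0.198, 0.0752]
eef_rot: [3.141, 0.001, -2.983]
force: [-2.6, 1.0, 9.3]
width: -0.0
grip_force: 4.4
```

play_rows:
  steps:
    - [[0,0.15,0,0,0],[0,0.15,0,0,0],[0,0.15,0,0,0],[0,0.15,0,0,0],[0,0.15,0,0,0],[0,0.15,0,0,0],[0,0.15,0,0,0],[0,0.15,0,0,0]]

```text
time_s: 5.57
eef_pos: [0.6396, -0.1519, 0.0752]
eef_rot: [-3.139, 0.002, -2.984]
force: [0.4, -4.1, 6.0]
width: -0.0002
grip_force: 2.7
```

```bash
python3 -c "from h import *;rack()"
```

```text
rack mm 44.2 -103.0 z 75.2 yaw 189.05 F [ 0.4 -4.1  6. ] t 5.5667
```

play_rows:
  steps:
    - [[0,0.15,0,0,0],[0,0.15,0,0,0],[0,0.15,0,0,0],[0,0.15,0,0,0],[0,0.15,0,0,0],[0,0.15,0,0,0],[0,0.1,0,0,0],[0,0,0,0,0]]

```text
time_s: 6.23
eef_pos: [0.6333, -0.1113, 0.0752]
eef_rot: [-3.14, 0.002, -2.983]
force: [0.0, -2.2, 6.8]
width: 0.0002
grip_force: 3.3
```

```bash
python3 -c "from h import *;rack()"
```

```text
rack mm 44.3 -61.9 z 75.2 yaw 189.11 F [ 0.  -2.2  6.8] t 6.2333
```

play_rows:
  steps:
    - [[0,0.12,0,0,0],[0,0.12,0,0,0],[0,0.12,0,0,0],[0,0.12,0,0,0],[0,0.1,0,0,0],[0,0.05,0,0,0],[0,0,0,0,0],[0,0,0,0,0]]

```text
time_s: 6.9
eef_pos: [0.6294, -0.0869, 0.0752]
eef_rot: [-3.14, 0.002, -2.983]
force: [0.8, -1.9, 6.4]
width: -0.0
grip_force: 3.4
```

```bash
python3 -c "from h import *;rack()"
```

```text
rack mm 44.1 -37.2 z 75.2 yaw 189.08 F [ 0.8 -1.9  6.4] t 6.9
```

play_rows:
  steps:
    - [[0,0,-0.3,0,0],[0,0,-0.6,0,0],[0,0,-0.6,0,0],[0.5,0.05,-0.2,0,30],[0.7,0.1,0,0,30],[0.7,0.1,0,0,30],[0.7,0.1,0,0,30],[0.7,0.1,0,0,30]]

```text
time_s: 7.57
eef_pos: [0.4936, -0.0887, 0.1424]
eef_rot: [3.141, -0.0, -2.982]
force: [-0.4, 0.4, 0.6]
width: 0.0303
grip_force: 0.0
```

play_rows:
  steps:
    - [[0.5,0,0,0,30],[0.3,0,0,0,30],[0,0,0,0,30],[0,0,0,0,30]]

```text
time_s: 7.9
eef_pos: [0.4637, -0.0938, 0.1427]
eef_rot: [3.141, 0.001, -2.983]
force: [0.1, -0.6, 0.0]
width: 0.0298
grip_force: 0.0
```

```bash
python3 -c "from h import *;rack()"
```

```text
rack mm -120.6 -18.4 z 142.7 yaw 189.1 F [ 0.1 -0.6  0. ] t 7.9
```

play_rows:
  steps:
    - [[0,0,0.4,0,30],[0,0,0.6,0,30],[0,0,0.6,0,30],[0,0,0.6,0,30],[0,0,0.5,0,30],[0,0,0.3,0,30],[0,0,0.1,0,30],[0,0,0,0,30]]

```text
time_s: 8.57
eef_pos: [0.4638, -0.0941, 0.0171]
eef_rot: [3.141, -0.002, -2.983]
force: [0.1, -0.1, 0.4]
width: 0.0302
grip_force: 0.0
```

Run:
```python
from h import *
rack(); f=grab('wrist','w2.png')
cv2.imwrite('pics/w2b.png',cv2.resize(f['pixels'],None,fx=1.42,fy=1.42,interpolation=cv2.INTER_CUBIC)[:,:,::-1])
```

```text
rack mm -120.5 -18.7 z 17.1 yaw 189.11 F [ 0.1 -0.1  0.4] t 8.5667
```

View pics/w2b.png

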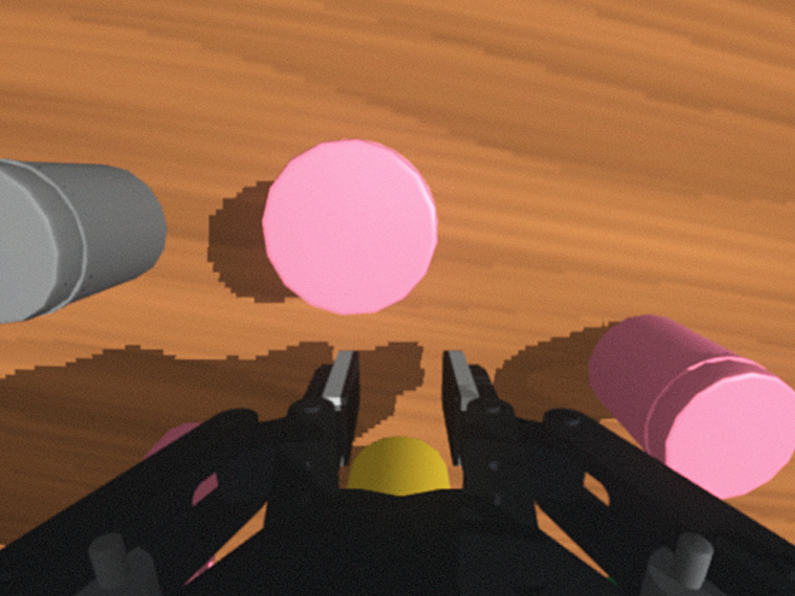

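play_rows:
  steps:
    - [[-0.15,0,0,0,30],[-0.2,0,0,0,30],[-0.2,0,0,0,30],[-0.15,0,0,0,30],[0,0,0,0,30]]

```text
time_s: 9.03
eef_pos: [0.4936, -0.0894, 0.0186]
eef_rot: [-3.141, 0.002, -2.982]
force: [0.0, -1.0, -0.3]
width: 0.0296
grip_force: 0.0
```

play_rows:
  steps:
    - [[-0.12,-0.036,0,0,30],[-0.12,-0.036,0,0,30],[-0.12,-0.036,0,0,30],[-0.12,-0.036,0,0,30],[-0.12,-0.036,0,0,30],[-0.12,-0.036,0,0,30],[-0.12,-0.036,0,0,30],[-0.08,-0.036,0,0,30]]

```text
time_s: 9.7
eef_pos: [0.5301, -0.0955, 0.0181]
eef_rot: [-3.142, 0.0, -2.983]
force: [-1.0, 0.2, 1.3]
width: 0.03
grip_force: 1.1
```

Run:
```python
from h import *
rack(); t=grab('top','t2.png');s=grab('side','s2.png')
a=t['pixels'][145:225,260:340]; b=s['pixels'][185:265,280:360]
cv2.imwrite('pics/c2.png',np.hstack([cv2.resize(q,None,fx=5,fy=5,interpolation=cv2.INTER_CUBIC) for q in(a,b)])[:,:,::-1])
```

```text
rack mm -55.2 -30.3 z 18.1 yaw 189.1 F [-1.   0.2  1.3] t 9.7
```

View pics/c2.png

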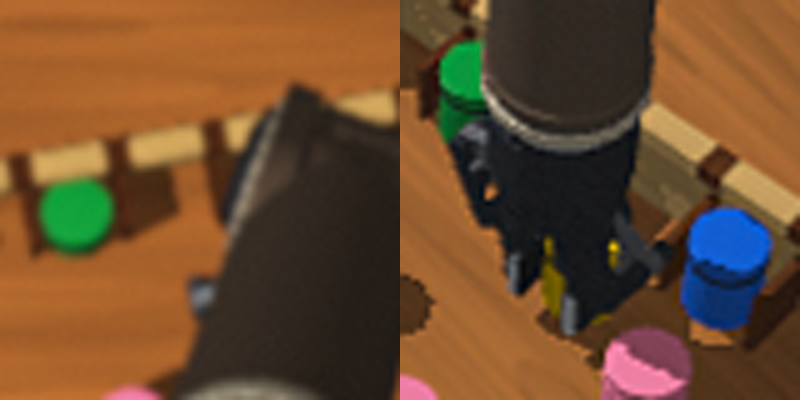

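play_rows:
  steps:
    - [[-0.08,0,0,0,30],[-0.08,0,0,0,30],[-0.08,0,0,0,30],[-0.08,0,0,0,30],[-0.08,0,0,0,30],[-0.08,0,0,0,30],[-0.08,0,0,0,30],[0,0,0,0,30]]

```text
time_s: 10.47
eef_pos: [0.5524, -0.0916, 0.0181]
eef_rot: [-3.141, 0.001, -2.982]
force: [-0.3, 0.6, 0.4]
width: 0.0302
grip_force: 0.3
```

```bash
python3 -c "from h import *;rack()"
```

```text
rack mm -32.6 -30.0 z 18.1 yaw 189.12 F [-0.3  0.6  0.4] t 10.4667
```

play_rows:
  steps:
    - [[0.2,0,0,0,30],[0.2,0,0,0,30],[0,0,0,0,14],[0,0,0,0,14],[0,0,0,0,14],[0,0,0,0,14]]

```text
time_s: 10.97
eef_pos: [0.536, -0.0944, 0.0183]
eef_rot: [-3.142, 0.001, -2.983]
force: [-0.3, 0.3, 0.3]
width: 0.014
grip_force: 0.0
```

play_rows:
  steps:
    - [[-0.1,0,0,0,14],[-0.1,0,0,0,14],[-0.1,0,0,0,14],[-0.1,0,0,0,14],[-0.1,0,0,0,14],[-0.1,0,0,0,14],[-0.1,0,0,0,14],[0,0,0,0,14]]

```text
time_s: 11.63
eef_pos: [0.5644, -0.0897, 0.0181]
eef_rot: [-3.141, 0.001, -2.982]
force: [0.1, -0.2, -0.9]
width: 0.0141
grip_force: 0.1
```

```bash
python3 -c "from h import *;rack()"
```

```text
rack mm -20.4 -29.9 z 18.1 yaw 189.12 F [ 0.1 -0.2 -0.9] t 11.6333
```

Now the last 10 mm, gently, watching the force.

play_rows:
  steps:
    - [[-0.06,0,0,0,14],[-0.06,0,0,0,14],[-0.05,0,0,0,14],[-0.04,0,0,0,14],[0,0,0,0,14]]

```text
time_s: 12.05
eef_pos: [0.5721, -0.0885, 0.0181]
eef_rot: [-3.141, 0.001, -2.983]
force: [-0.3, 0.5, 0.2]
width: 0.014
grip_force: 0.3
```

play_rows:
  steps:
    - [[-0.04,0,0,0,14],[0,0,0,0,14]]

```text
time_s: 12.22
eef_pos: [0.5734, -0.0884, 0.0181]
eef_rot: [3.142, 0.0, -2.983]
force: [0.1, -0.5, -0.2]
width: 0.014
grip_force: 0.6
```

play_rows:
  steps:
    - [[-0.03,0,0,0,14],[-0.02,0,0,0,14],[0,0,0,0,14]]

```text
time_s: 12.47
eef_pos: [0.5754, -0.0881, 0.0181]
eef_rot: [-3.142, 0.0, -2.983]
force: [-0.7, -0.2, -0.3]
width: 0.014
grip_force: 0.6
```

play_rows:
  steps:
    - [[-0.03,0,0,0,14],[0,0,0,0,14]]

```text
time_s: 12.63
eef_pos: [0.5766, -0.0878, 0.0181]
eef_rot: [-3.142, 0.0, -2.983]
force: [-1.2, -0.1, 1.2]
width: 0.0143
grip_force: 0.7
```

play_rows:
  steps:
    - [[-0.03,0,0,0,14],[-0.02,0,0,0,14],[0,0,0,0,14]]

```text
time_s: 12.88
eef_pos: [0.5779, -0.0876, 0.018]
eef_rot: [3.141, -0.001, -2.983]
force: [-3.3, -0.0, 2.3]
width: 0.0143
grip_force: 1.9
```

play_rows:
  steps:
    - [[-0.03,0,0,0,14],[0,0,0,0,14]]

```text
time_s: 13.05
eef_pos: [0.5779, -0.0877, 0.0179]
eef_rot: [3.141, -0.003, -2.983]
force: [-7.9, -0.8, 6.1]
width: 0.0137
grip_force: 3.9
```

Run:
```python
from h import *
rack(); f=grab('wrist','w3.png'); s=grab('side','s3.png')
b=cv2.resize(s['pixels'][185:255,280:360],(480,420),interpolation=cv2.INTER_CUBIC)
cv2.imwrite('pics/c3.png',np.hstack([f['pixels'][180:420,120:440],b[:240*1] if 0 else cv2.resize(b,(400,240))])[:,:,::-1])
```

```text
rack mm -6.8 -30.0 z 17.9 yaw 189.07 F [-7.9 -0.8  6.1] t 13.05
```

View pics/c3.png

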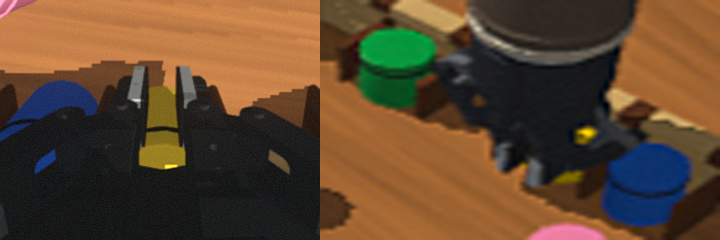

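play_rows:
  steps:
    - [[0.1,0,0,0,14],[0.3,0,0,0,14],[0.4,0,0,0,14],[0.3,0,0,0,14],[0,0,-0.4,0,14],[0,0,-0.8,0,14],[0,0,-0.8,0,14],[0,0,-0.8,0,14]]

```text
time_s: 13.82
eef_pos: [0.5364, -0.0944, 0.1314]
eef_rot: [-3.141, 0.001, -2.983]
force: [1.4, -0.2, -0.1]
width: 0.0139
grip_force: 0.0
```

play_rows:
  steps:
    - [[0.5,0.2,-0.8,0,14],[0.8,0.4,-0.8,0,14],[0.8,0.8,-0.8,0,14],[0.8,0.8,0,0,14],[0,0.8,0,0,14],[0,0.8,0,0,14],[0,0.8,0,0,14],[0,0,0,0,14]]

```text
time_s: 14.48
eef_pos: [0.4086, 0.0648, 0.2145]
eef_rot: [3.139, 0.003, -2.976]
force: [0.5, 1.0, 0.4]
width: 0.014
grip_force: 0.0
```

Run:
```python
from h import *
rack(); t=grab('top','t4.png');s=grab('side','s4.png')
r=lambda q:cv2.resize(q,(400,300),interpolation=cv2.INTER_CUBIC)
a=t['pixels'][145:235,260:380]; b=s['pixels'][190:280,270:390]
cv2.imwrite('pics/c4.png',np.hstack([r(a),r(b)])[:,:,::-1])
```

```text
rack mm -150.5 146.9 z 214.5 yaw 189.49 F [0.5 1.  0.4] t 14.4833
```

View pics/c4.png

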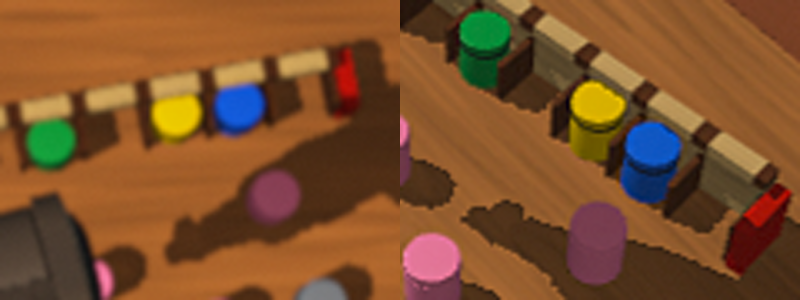

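```bash
python3 -c "from h import *;print(order.hand_in())"
```

```text
the job is handed in; nothing more can be done
None
```

The job is handed in; no verdict came back. The closed fingertip ran along the rail over gaps 1, 2 and 3 from the red end, then the yellow canister was pushed upright into that third gap until it stopped against the back board (about 8 N), and the arm finished clear at about 14.5 s.

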